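Re-tighten an over-squeezed log slice in the ratchet clamp

TASK

The log slice in the ratchet clamp is squeezed far too hard. Flip the yellow-tipped dog off the teeth, wind the red knob right back to its stop so that the slice lies loose, then flip the dog back onto the teeth and tighten the knob slowly, click by click, until the slice is held just snugly against the fence. Never force the knob back against the dog, and leave the other things on the bench alone.

Things in the scene. Friction and masses are not known exactly. Their poses are not given: they have to be found in the camera images.
- clamp: blue base plate of the ratchet clamp, bolted down, 200 x 345 x 20 mm, spanning x -90..110, y -105..240 mm. Origin on the bench below the knob's vertical axis. The jaw runs along its +y to the fence; the dog is on its -y side. A wheel (160 mm across, top 45 mm above the bench, 30 upright saw teeth 7 mm high round its rim) turns with the knob
- knob_grip (a point): point on the knob's vertical axis, 150 mm above the bench, in the red bar to grip: 54 mm long, 16 mm thick, from 125 to 170 mm above the bench, on a 26 mm stem. Turns with the knob: the bar's length lies 0.65 rad counter-clockwise (from above) of this point's x axis, which is parallel to the clamp's x axis at knob = 0
- knob (a joint): angle of knob and wheel, rad: 0 at its stop (jaw fully back), growing clockwise seen from above (tightening), at most 1.95. A click (tooth) is 0.209 rad and moves the jaw 3.35 mm; the dog holds it at whole clicks. Starts at 7 clicks. Drag 0.06 Nm plus 0.1 Nm per rad/s. Freed of the dog it unwinds by itself until the pad is nearly slack; the rest it must be turned
- dog (a joint): angle of the brass dog (pawl), rad: about 0 (to 0.15) on the teeth, where it blocks the knob from turning back but lets it click forward; 1.25 flipped right over. Swings about a level pin along the clamp's y axis at clamp x = 50, y = -72 mm, 64 mm above the bench, and falls by its weight to either side; at about 0.6 its ball is straight above the pin
- dog_ball (a point): centre of the yellow ball (20 mm across) at the end of the dog's 60 mm lever: with the dog on the teeth at clamp x = 16, y = -72 mm, 113 mm above the bench; flipped over, at x = 86 mm, same height. Push it sideways along the clamp's x with closed fingers; under load it frees with some 2 to 4 N
- slice: oval log slice in the clamp, 58 to 64 mm across, 35 mm thick, flat on the plate between the jaw's pad and the fence; origin under its centre. The jaw pushes it through a sprung wooden pad of 2 N per mm. The pad meets it at a knob angle between 0.35 and 1.0 rad, to be found by feel: from there the knob grows stiffer by about 0.11 Nm a click
- fence: blue fixed fence at the clamp's +y end, 90 x 20 x 45 mm, standing on the plate, axes along the clamp's; origin on its lower edge, in the middle of the face that looks at the jaw. Snug means pressed on the slice with about 10 N (6 to 14 N), the second click after the pad has met the slice: the hand then feels 0.11 to 0.21 Nm more than on free clicks. Starts at 15 to 34 N
- small_slice: bystander: small log slice, 36 mm across, 30 mm high, on the clamp's plate near the jaw, origin under its centre
- tall_slice: bystander: log piece, 48 mm across, 60 mm high, origin under its centre
- wide_slice: bystander: log slice, 76 mm across, 40 mm high, origin under its centre
- cone_a: bystander: brown pine cone standing upright, 52 mm across, 74 mm high, origin under its centre
- cone_b: bystander: brown pine cone standing upright, 52 mm across, 74 mm high, origin under its centre
- hammer: bystander: hammer with a yellow handle lying on the bench, origin under its middle
- offcut: bystander: plywood offcut, 120 x 60 x 18 mm, origin under its centre

How it is judged:
By the outcome, as a careful person would: the job done as asked, in the order asked, and still so for the second after the job is handed in, with the robot touching nothing.
It also fails if it takes over 64 s, if anything falls off the work surface, if the arm or the gripper's body presses on something with over 40 N, if the wrist force passes 120 N, or if a joint passes its speed limit or range.

ROBOT

A 6-joint arm with a two-finger parallel gripper is mounted at the origin on the work surface. World frame = base frame: x ahead of the robot, y to its left, z up, the work surface at z = 0. Lengths are in m, angles in degrees, forces in N, time in s.
With the tool pointing down it reaches from about 0.375 to 0.9 m from the base axis. Payload 3.1 kg.
Tool frame: the origin (TCP) lies at the very end of the fingers, on their centre line; the grasp point (between the pads) lies 19 mm behind it (grip_point_offset is the distance from the TCP to the grasp point, in m); y points along the fingers, x is the direction in which the jaws open and shut, and the axes are right-handed (so a half turn about y gives the same grasp; the last joint's range is limited). The gripper opens to 87 mm and grips with 3 to 60 N. Pads are 19 mm wide; open, the fingers measure 117 mm over their backs; the gripper's body (75 mm by 190 mm) begins 51 mm behind the grasp point.
Start: joints at [-78.295, 30.224, 82.088, -0, 67.689, -10.227], TCP at [0.233, -0.58, 0.223] pointing down, gripper open.
Joint ranges: [-176.69, 176.69], [-43.24, 126.21], [12.49, 139.97], [-82, 262], [0, 151.66], [-163.58, 163.58]. Speed limits (degrees/s): [159.86, 159.86, 180, 180, 180, 180].

INTERFACE

Orientations are given as a 3x3 rotation matrix whose columns are the frame's x, y, z axes.
In Python, from rig import * gives the robot as it stands.
- The arm moves only by the tool send_rows, never from a script. Its argument "moves" is text: rows parted by semicolons, each of 5 numbers parted by spaces: the finger opening in mm, from 0 to 87, then the shift along the tool's x, y, z in mm, then the turn about the tool's y in degrees. In form: fingers dx dy dz yaw; .... A call has 1 to 20 rows; each row shifts and turns the commanded pose from where the row before left it, along the tool's axes as they then stand; what a row does not reach is not made up. A row lasts 1/12 s, in which the tool goes at most 41.7 mm and 7.16 degrees, less where a joint would pass 70% of its speed; a pose out of reach is approached as far as the arm can. A call is refused whole if a number of a shift passes 41.7 or a number of a turn 7.16, either way. A call with a gripper value outside its range is refused whole. The fingers move at their own pace and stop on an object; the grip force is fixed at half the most. Time passes only in rows, so rows that do not move let the fingers close. It gives the time, the measured TCP pose, the force and the opening at its end, in the units of the state.
- read_state(): the state, without advancing time (a new reading comes with each control period).
- capture(name): name is "scene" or "top"; returns a dict with "image" (384x512x3 uint8, blue, green, red), "z_map" (384x512 float32, m along the optical axis (not along the pixel's ray), 0 where there is no reading), "mtx" (3x3 intrinsics, pixels), "origin" and "rotation" of the camera in the world. Camera axes: x right, y up, looking along -z (the intrinsics and any distortion apply to the point x, -y, -z); pixel columns grow to the right and rows downward; lengths in m; the calibration is good to about 2 mm. A picture is of the moment at which its call begins.
- hand_in(): hands the job in, once; it reports no verdict.
Trained networks look in a picture, given as the dict that the camera call returned (one of the last four; its "shot" number tells which), for a name from the list of things; names that differ only in an ending like _2 or _b are one class to them, and where a whole thing is asked for, a point or a joint stands for the part that bears it (a point fixed in the world has none). Each returns a list of dicts, best first, with "p" (0 to 1); they miss things now and then, are a little off and sometimes report something else, mostly with a low value. They report only what shows in the picture. A call takes as long as a camera call.
- search_frame(picture, name): "bbox" ([left, top, right, bottom] in pixels, round what is visible of it).
- masks_of(picture, name): "region" (384x512 bool, what is visible of it) and "bbox" ([left, top, right, bottom] in pixels, round what is visible of it).
- mark_of(picture, name): "pixel" ([row, column] in pixels: a listed point, or the origin of a listed thing).
The state is a dict: "time_s": time; "joint_positions": joint angles; "qvel": joint speeds; "tau": joint torques, N m; "position": TCP position; "tcp_rot": TCP orientation; "force": force on the tool from outside, world axes, zero at the start; "moment": the same for the moment, N m; "opening": opening from 0.0 (shut) to 1.0 (fully open).
Only numpy, scipy, OpenCV 4.12 (cv2) and the standard library are available. Lean on these libraries where they do the work, as an engineer would, in place of code of your own. Each camera call takes 0.05 s, during which the arm holds its last target. There are 200 camera calls.

## Working session

There is one attempt and no reset: what is moved stays moved. The work goes in short steps, Python scripts to look and compute and a tool call to move; the robot and the scene stay as the last step left them, time stands still between calls to the robot, and variables do not carry over. Pictures are saved under pics/ and viewed, about 8 in all and at most 12, crops included, and the job is handed in when it is done.

Besides the shell and the picture viewer there is one more tool, called after ">>>" by a JSON object that holds its "fn" and its "kwargs". send_rows: Moves the arm, as the interface text tells. Its arguments: {"type":"object","properties":{"moves":{"type":"string"}},"required":["moves"]}

```bash
ls; mkdir -p pics; cat > h.py <<'E'
from rig import *
import numpy as np, cv2
def proj_ray(c,px):
    r,col=px
    K=np.array(c["mtx"]);R=np.array(c["rotation"]);o=np.array(c["origin"])
    d=np.linalg.inv(K)@[col,r,1.0]
    return o,R@np.array([d[0],-d[1],-1.0])
def at_z(c,px,z):
    o,d=proj_ray(c,px); return o+d*(z-o[2])/d[2]
def at_depth(c,px):
    o,d=proj_ray(c,px); return o+d*c["z_map"][int(px[0]),int(px[1])]
def to_px(c,p):
    K=np.array(c["mtx"]);R=np.array(c["rotation"]);o=np.array(c["origin"])
    q=R.T@(np.array(p)-o); u=K@np.array([q[0]/-q[2],-q[1]/-q[2],1]); return u[1],u[0]
E
python3 - <<'E'
from h import *
ims=[]
for n in("scene","top"):
    c=capture(n); ims.append(c["image"])
    print(n,np.round(c["origin"],3),np.round(c["rotation"],2).tolist(),np.round(c["mtx"],1).tolist(), [k for k in c])
    for t,z in(("clamp",0),("knob_grip",.15),("dog_ball",.113),("slice",.02),("fence",.02),("small_slice",.02)):
        for m in mark_of(c,t)[:2]: print(t,np.round(m["pixel"],1),round(m["p"],2),np.round(at_z(c,m["pixel"],z),4))
cv2.imwrite("pics/a.png",np.vstack(ims)[:, :]) 
cv2.imwrite("pics/a.png",cv2.resize(np.hstack(ims),(800,300)))
cv2.imwrite("pics/top0.png",cv2.resize(ims[1],(800,600)))
s=read_state();print({k:np.round(v,3).tolist() for k,v in s.items()})
E
```

```text
pics
scene [1.431 0.072 1.147] [[-0.13, -0.75, 0.65], [0.99, -0.1, 0.08], [0.01, 0.66, 0.75]] [[439.1, 0.0, 259.1], [0.0, 439.1, 186.2], [0.0, 0.0, 1.0]] ['image', 'z_map', 'mtx', 'origin', 'rotation', 'shot']
clamp [204.9 254. ] 0.77 [ 0.5255 -0.0621  0.    ]
knob_grip [272.5 318.1] 0.73 [0.841  0.1504 0.15  ]
dog_ball [175.7 232.3] 0.63 [ 0.5065 -0.1343  0.113 ]
slice [214.4 299.7] 0.69 [0.5596 0.0917 0.02  ]
fence [217.6 314.1] 0.65 [0.5661 0.1384 0.02  ]
small_slice [229.9 287.3] 0.61 [0.6259 0.0578 0.02  ]
top [ 0.511 -0.039  1.216] [[-0.0, 1.0, -0.03], [-1.0, -0.0, -0.02], [-0.02, 0.03, 1.0]] [[381.2, 0.0, 256.9], [0.0, 381.2, 188.1], [0.0, 0.0, 1.0]] ['image', 'z_map', 'mtx', 'origin', 'rotation', 'shot']
clamp [197.2 269.1] 0.76 [ 0.5242 -0.0546  0.    ]
clamp [244.5 387.3] 0.2 [ 0.3741 -0.4271  0.    ]
knob_grip [199.2 270.2] 0.57 [ 0.517  -0.0557  0.15  ]
dog_ball [199.3 295. ] 0.39 [ 0.5167 -0.1279  0.113 ]
slice [187.8 220.8] 0.76 [0.5539 0.0975 0.02  ]
slice [200.6 300.1] 0.59 [ 0.5131 -0.1513  0.02  ]
fence [181.9 208.4] 0.53 [0.5726 0.1366 0.02  ]
small_slice [165.9 235.4] 0.56 [0.6228 0.0515 0.02  ]
{'time_s': 0.7, 'joint_positions': [-78.293, 30.219, 82.087, 0.001, 67.69, -10.23], 'qvel': [0.075, -0.011, -0.06, -0.009, -0.128, 0.023], 'tau': [0.001, -43.986, -17.695, 0.063, 0.05, -0.0], 'position': [0.233, -0.58, 0.223], 'tcp_rot': [[0.374, 0.0, 0.928], [-0.928, -0.0, 0.374], [0.0, -1.0, -0.0]], 'force': [-0.095, -0.709, -0.42], 'moment': [-0.017, -0.04, 0.034], 'opening': 0.998}
```

View pics/a.png

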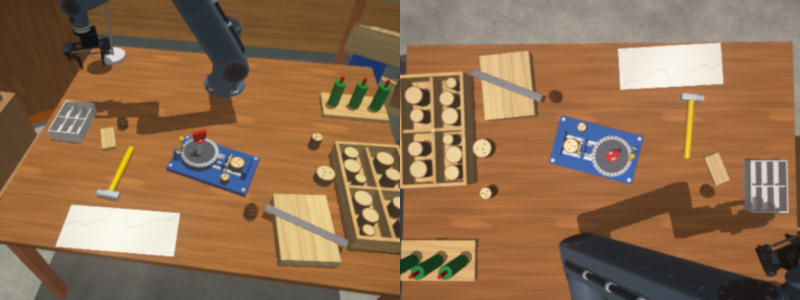

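View pics/top0.png

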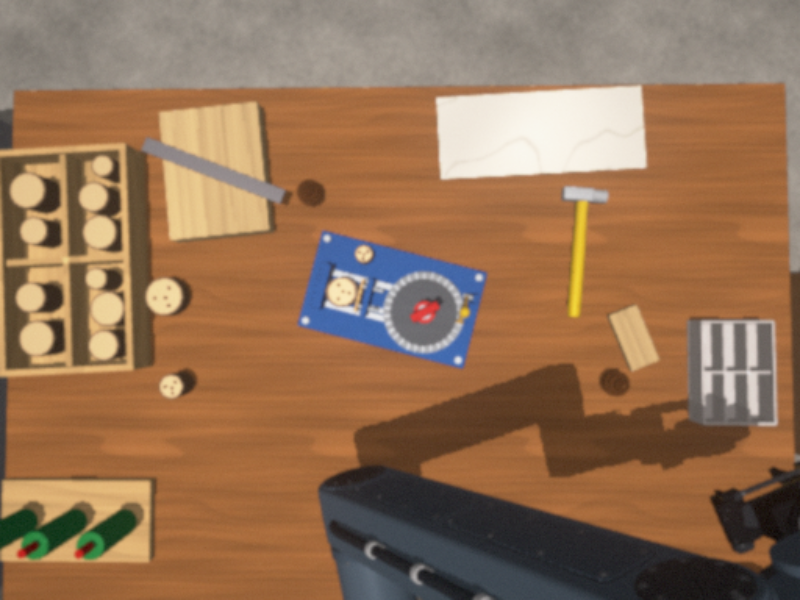

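```bash
cat > loc.py <<'E'
from h import *
c=capture("top"); im=c["image"].astype(int); hsv=cv2.cvtColor(c["image"],cv2.COLOR_BGR2HSV)
pts=[]
m=((hsv[...,0]>100)&(hsv[...,0]<125)&(hsv[...,1]>150)&(hsv[...,2]>60)).astype(np.uint8)
m[:140]=0;m[245:]=0;m[:,:180]=0;m[:,330:]=0
ys,xs=np.nonzero(m)
P=np.array([at_z(c,(y,x),.02)[:2] for y,x in zip(ys,xs)])
(cx,cy),(w,h),a=cv2.minAreaRect((P*1000).astype(np.float32)); box=cv2.boxPoints(((cx,cy),(w,h),a))
print("rect",cx,cy,w,h,a,np.round(box).tolist())
mk=lambda H:np.nonzero(H)
red=((hsv[...,0]<8)|(hsv[...,0]>172))&(hsv[...,1]>150)&(hsv[...,2]>90); red[:180]=0;red[225:]=0;red[:,250:290]|=False;red[:,:250]=0;red[:,290:]=0
ys,xs=mk(red); z=c["z_map"][red]; 
Q=np.array([at_depth(c,(y,x)) for y,x in zip(ys,xs)]); t=Q[:,2]>.155
print("red",len(Q),Q[t].mean(0),np.round(Q[:,2].max(),3)); q=Q[t,:2]-Q[t,:2].mean(0); w,v=np.linalg.eigh(q.T@q); print("axis deg",np.degrees(np.arctan2(v[1,1],v[0,1])), w/len(q))
yel=(hsv[...,0]>20)&(hsv[...,0]<34)&(hsv[...,1]>150); yel[:170]=0;yel[230:]=0;yel[:,:270]=0;yel[:,320:]=0
ys,xs=mk(yel); Q=np.array([at_depth(c,(y,x)) for y,x in zip(ys,xs)]); t=Q[:,2]>.1
print("yel",len(Q),t.sum(),Q[t].mean(0), Q[:,2].max(), np.round(at_z(c,(ys.mean(),xs.mean()),.113),4))
cv2.imwrite("pics/crop.png",cv2.resize(c["image"][135:245,180:330],(750,550),interpolation=cv2.INTER_CUBIC))
E
python3 loc.py
```

```text
rect 543.56201171875 3.134765625 333.3294982910156 188.95159912109375 75.28382110595703 [[410.0, -134.0], [593.0, -182.0], [677.0, 140.0], [495.0, 188.0]]
red 121 [ 0.5167522  -0.05927374  0.18206919] 1.216
axis deg 117.2377568774489 [1.61348289e-05 2.25337163e-04]
yel 27 27 [ 0.51701567 -0.13242006  0.12225373] 0.12849110940298125 [ 0.5171 -0.1332  0.113 ]
```

View pics/crop.png

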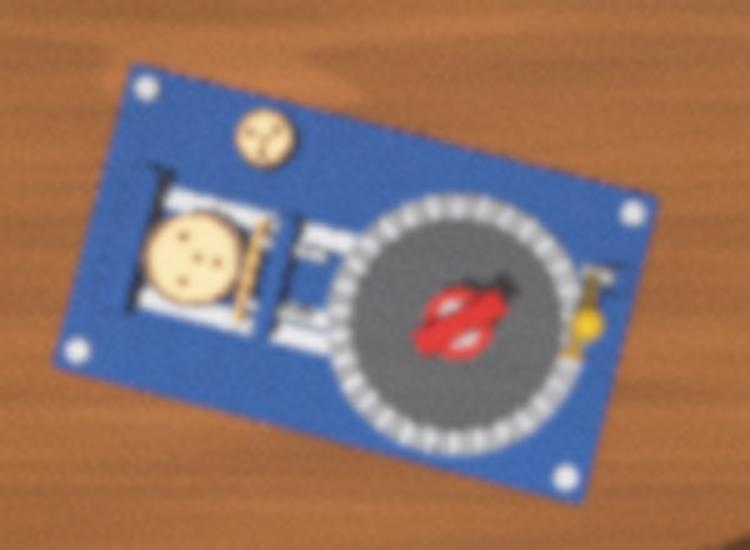

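The top view shows the dog ball at crop (588,325), on the teeth. The red bar is at (462,320), at the expected 7-click angle, and the clamp is turned about -14.7°. With the tool yawed to -14.7°, its x and z axes line up with the clamp's x and y.

>>> {"fn": "send_rows", "kwargs": {"moves": "0 0 0 0 -6.7;0 0 0 0 -6.7;0 0 0 0 -6.7;0 0 0 0 -6.7;0 0 0 0 -6.7;0 0 0 0 -6.7;0 0 0 0 -6.7;0 0 0 0 -6.5;0 6.9 1.4 29.6 0;0 6.9 1.4 29.6 0;0 6.9 1.4 29.6 0;0 6.9 1.4 29.6 0;0 6.9 1.4 29.6 0;0 6.9 1.4 29.6 0;0 6.9 1.4 29.6 0;0 6.9 1.4 29.6 0;0 6.9 1.4 29.6 0;0 6.9 1.4 29.6 0;0 6.9 1.4 29.6 0;0 6.9 1.4 29.6 0"}}

```text
time_s: 2.42
position: [0.4041, -0.2559, 0.206]
tcp_rot: [[0.967, 0.001, 0.253], [-0.253, -0.0, 0.967], [0.001, -1.0, -0.0]]
force: [0.8, -0.3, -0.2]
opening: 0.007
```

>>> {"fn": "send_rows", "kwargs": {"moves": "0 6.9 1.4 29.6 0;0 6.9 1.4 29.6 0;0 6.9 1.4 29.6 0;0 6.9 1.4 29.6 0;0 6.9 1.4 29.6 0;0 0 0 0 0;0 0 0 0 0"}}

```text
time_s: 3.0
position: [0.4748, -0.1215, 0.1988]
tcp_rot: [[0.968, 0.0, 0.25], [-0.25, -0.0, 0.968], [0.0, -1.0, -0.0]]
force: [0.5, -0.6, -0.5]
opening: 0.01
```

```bash
cat > st.py <<'E'
from h import *
O=np.array([.5168,-.0596]);A=np.radians(-14.7);R=np.array([[np.cos(A),-np.sin(A)],[np.sin(A),np.cos(A)]])
s=read_state();p=np.array(s["position"]);T=np.array(s["tcp_rot"])
print("t",s["time_s"],"clampxy mm",np.round(1000*R.T@(p[:2]-O),1),"z",round(p[2]*1000,1),"toolx deg",round(np.degrees(np.arctan2(T[1,0],T[0,0])),2),"F",np.round(s["force"],1),"M",np.round(s["moment"],3),"open",round(s["opening"]*87,1),"q6",s["joint_positions"][5])
E
python3 st.py
```

```text
t 3.0 clampxy mm [-24.9 -70.5] z 198.8 toolx deg -14.46 F [ 0.5 -0.6 -0.5] M [-0.051 -0.056  0.03 ] open 0.9 q6 -12.959389925983873
```

>>> {"fn": "send_rows", "kwargs": {"moves": "0 0 15 -1.5 0;0 0 15 0 0;0 0 15 0 0;0 0 15 0 0;0 0 15 0 0;0 0 15 0 0;0 0 0 0 0;0 5 0 0 0;0 5 0 0 0;0 4 0 0 0;0 4 0 0 0;0 4 0 0 0;0 4 0 0 0;0 4 0 0 0"}}

```text
time_s: 4.17
position: [0.499, -0.13, 0.1087]
tcp_rot: [[0.968, -0.01, 0.252], [-0.252, 0.003, 0.968], [-0.01, -1.0, 0.001]]
force: [-4.6, 1.0, 2.1]
opening: 0.006
```

```bash
python3 st.py; python3 -c "
from h import *
print(np.round(read_state()['joint_positions'],1))"
```

```text
t 4.1667 clampxy mm [  0.7 -72.6] z 108.7 toolx deg -14.59 F [-4.6  1.   2.1] M [0.122 0.464 0.015] open 0.5 q6 -12.324086209116338
[-2.700e+01  3.200e+01  1.032e+02 -1.000e-01  4.530e+01 -1.230e+01]
```

>>> {"fn": "send_rows", "kwargs": {"moves": "0 4 0 0 0;0 4 0 0 0;0 4 0 0 0;0 4 0 0 0;0 4 0 0 0;0 4 0 0 0;0 4 0 0 0;0 4 0 0 0;0 0 0 0 0"}}

```text
time_s: 4.92
position: [0.5353, -0.1403, 0.1088]
tcp_rot: [[0.967, 0.002, 0.253], [-0.253, -0.001, 0.967], [0.002, -1.0, -0.0]]
force: [-0.2, 0.2, -0.2]
opening: 0.001
```

```bash
python3 st.py
```

```text
t 4.9167 clampxy mm [ 38.4 -73.4] z 108.8 toolx deg -14.67 F [-0.2  0.2 -0.2] M [-0.049 -0.077 -0.007] open 0.1 q6 -11.598461279134797
```

>>> {"fn": "send_rows", "kwargs": {"moves": "0 0 -20 0 0;0 0 -20 0 0;0 0 -25 0 0;0 0 -30 0 0;0 0 -10 -30 0;0 0 0 -40 0;0 0 0 -40 0;0 0 0 -40 0;0 0 0 -40 0;0 0 0 0 0"}}

```text
time_s: 5.75
position: [0.4847, -0.3316, 0.2141]
tcp_rot: [[0.966, 0.002, 0.259], [-0.259, -0.006, 0.966], [0.003, -1.0, -0.006]]
force: [0.8, -0.5, 0.1]
opening: 0.006
```

```bash
python3 st.py; python3 loc.py; python3 - <<'E'
from h import *
c=capture("scene"); a=cv2.resize(c["image"][110:260,200:360],(640,600),interpolation=cv2.INTER_CUBIC)
b=cv2.resize(cv2.imread("pics/crop.png"),(400,293))
cv2.imwrite("pics/c2.png",cv2.resize(np.hstack([cv2.resize(a,(400,375)),np.vstack([b,np.zeros((82,400,3),np.uint8)])]),(800,375)))
E
```

```text
t 5.75 clampxy mm [  38.  -271.2] z 214.1 toolx deg -15.01 F [ 0.8 -0.5  0.1] M [ 0.018 -0.16  -0.003] open 0.5 q6 -30.065898748820203
rect 543.2825927734375 2.7319488525390625 331.6145935058594 188.75332641601562 75.20427703857422 [[410.0, -133.0], [592.0, -182.0], [677.0, 139.0], [494.0, 187.0]]
red 122 [ 0.51671018 -0.05843194  0.19277312] 1.216
axis deg 164.74376596818595 [2.36764420e-05 2.17294457e-04]
yel 19 19 [ 0.58095972 -0.14884848  0.12105222] 0.12407967458192348 [ 0.5815 -0.1497  0.113 ]
```

View pics/c2.png

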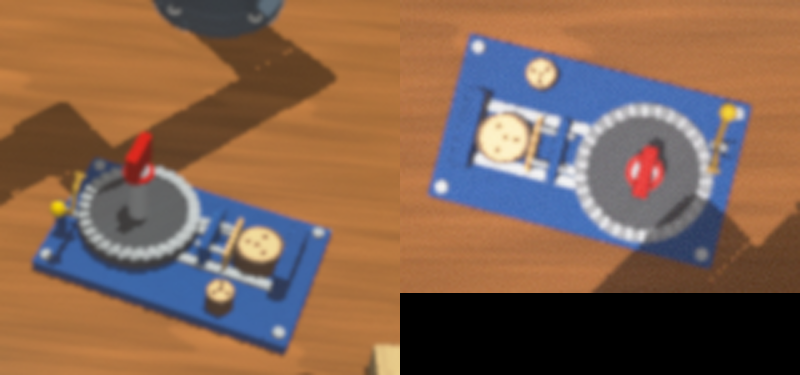

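The dog is flipped over (ball at (728,113)) and the knob has unwound to about 0.63 rad. That puts pad contact at roughly 0.52 rad, so click 4 should be the snug one. Next I move to the knob.

>>> {"fn": "send_rows", "kwargs": {"moves": "60 -4.3 0 30.2 0;60 -4.3 0 30.2 0;60 -4.3 0 30.2 0;60 -4.3 0 30.2 0;60 -4.3 0 30.2 0;60 -4.3 0 30.2 0;60 -4.3 0 30.2 0;60 -4.3 0 30.2 0;60 -4.3 0 30.2 0;60 0 0 0 -7;60 0 0 0 -7;60 0 0 0 -7;60 0 0 0 -7;60 0 0 0 -7;60 0 0 0 -7;60 0 0 0 -7;60 0 0 0 -7;60 0 0 0 -7;60 0 0 0 -7;60 0 0 0 -7"}}

```text
time_s: 7.52
position: [0.5164, -0.0489, 0.2137]
tcp_rot: [[0.457, -0.001, -0.889], [0.889, 0.001, 0.457], [0.0, -1.0, 0.001]]
force: [-0.0, 0.4, 0.4]
opening: 0.693
```

>>> {"fn": "send_rows", "kwargs": {"moves": "60 0 0 0 -7;60 0 0 0 -6.5;60 0 0 0 0;60 0 0 0 0"}}

```text
time_s: 7.85
position: [0.5167, -0.0495, 0.2137]
tcp_rot: [[0.246, -0.001, -0.969], [0.969, 0.001, 0.246], [0.0, -1.0, 0.001]]
force: [0.5, 0.7, -0.5]
opening: 0.689
```

```bash
python3 st.py
```

```text
t 7.85 clampxy mm [-2.7  9.8] z 213.7 toolx deg 75.76 F [ 0.5  0.7 -0.5] M [ 0.065 -0.182 -0.008] open 59.9 q6 -93.59777173041383
```

>>> {"fn": "send_rows", "kwargs": {"moves": "60 -9.5 0 -2.4 0;60 0 12 0 0;60 0 12 0 0;60 0 12 0 0;60 0 12 0 0;60 0 12 0 0;60 0 12 0 0;60 0 11 0 0;60 0 0 0 0;60 0 0 0 0"}}

```text
time_s: 8.68
position: [0.5169, -0.0608, 0.1304]
tcp_rot: [[0.246, -0.001, -0.969], [0.969, 0.0, 0.246], [0.0, -1.0, 0.001]]
force: [0.4, 0.5, 0.7]
opening: 0.692
```

```bash
python3 st.py
```

```text
t 8.6833 clampxy mm [ 0.4 -1.2] z 130.4 toolx deg 75.76 F [0.4 0.5 0.7] M [ 0.119 -0.093 -0.053] open 60.2 q6 -94.78454131727783
```

>>> {"fn": "send_rows", "kwargs": {"moves": "10 0 0 0 0;10 0 0 0 0;10 0 0 0 0;10 0 0 0 0;10 0 0 0 0;10 0 0 0 0"}}

```text
time_s: 9.18
position: [0.5174, -0.0607, 0.131]
tcp_rot: [[0.245, 0.001, -0.97], [0.97, -0.0, 0.245], [-0.0, -1.0, -0.001]]
force: [-0.4, 1.0, 0.7]
opening: 0.323
```

```bash
python3 st.py
```

```text
t 9.1833 clampxy mm [ 0.8 -0.9] z 131.0 toolx deg 75.84 F [-0.4  1.   0.7] M [ 0.097 -0.163  0.005] open 28.1 q6 -94.82439410006697
```

>>> {"fn": "send_rows", "kwargs": {"moves": "10 0 0 0 0;10 0 0 0 0;10 0 0 0 0;10 0 0 0 0;10 0 0 0 0;10 0 0 0 0"}}

```text
time_s: 9.68
position: [0.5178, -0.0586, 0.1308]
tcp_rot: [[0.246, 0.001, -0.969], [0.969, 0.003, 0.246], [0.004, -1.0, -0.0]]
force: [1.6, 7.2, 1.0]
opening: 0.181
```

```bash
python3 st.py
```

```text
t 9.6833 clampxy mm [0.7 1.2] z 130.8 toolx deg 75.76 F [1.6 7.2 1. ] M [ 1.061 -0.453 -0.046] open 15.7 q6 -94.82521373783658
```

>>> {"fn": "send_rows", "kwargs": {"moves": "10 0 0 0 -3;10 0 0 0 -3;10 0 0 0 -3;10 0 0 0 -3;10 0 0 0 -3;10 0 0 0 -3"}}

```text
time_s: 10.18
position: [0.5178, -0.0583, 0.1309]
tcp_rot: [[-0.067, 0.001, -0.998], [0.998, 0.004, -0.067], [0.004, -1.0, -0.002]]
force: [2.9, 8.3, 0.6]
opening: 0.183
```

```bash
python3 st.py
```

```text
t 10.1833 clampxy mm [0.6 1.5] z 130.9 toolx deg 93.86 F [2.9 8.3 0.6] M [ 1.185 -0.487 -0.16 ] open 15.9 q6 -112.94775695088795
```

>>> {"fn": "send_rows", "kwargs": {"moves": "10 0 0 0 -3;10 0 0 0 -3;10 0 0 0 -3;10 0 0 0 -3;10 0 0 0 -3;10 0 0 0 -1"}}

```text
time_s: 10.68
position: [0.5177, -0.058, 0.1308]
tcp_rot: [[-0.339, 0.001, -0.941], [0.941, 0.005, -0.339], [0.004, -1.0, -0.003]]
force: [2.5, 9.5, 0.6]
opening: 0.182
```

```bash
python3 st.py
```

```text
t 10.6833 clampxy mm [0.5 1.8] z 130.8 toolx deg 109.84 F [2.5 9.5 0.6] M [ 1.404 -0.459 -0.055] open 15.8 q6 -128.9276098268241
```

>>> {"fn": "send_rows", "kwargs": {"moves": "10 1.9 0 -1.2 0;10 0 0 0 -1;10 0 0 0 -1"}}

```text
time_s: 10.93
position: [0.5177, -0.0578, 0.1308]
tcp_rot: [[-0.373, 0.0, -0.928], [0.928, 0.001, -0.373], [0.001, -1.0, -0.0]]
force: [-0.3, 4.6, 2.2]
opening: 0.179
```

```bash
python3 st.py
```

```text
t 10.9333 clampxy mm [0.4 1.9] z 130.8 toolx deg 111.88 F [-0.3  4.6  2.2] M [ 0.72  -0.156 -0.071] open 15.6 q6 -130.65239264177987
```

>>> {"fn": "send_rows", "kwargs": {"moves": "10 0 0 0 -1;10 0 0 0 -0.5"}}

```text
time_s: 11.1
position: [0.5177, -0.0578, 0.1308]
tcp_rot: [[-0.395, 0.0, -0.919], [0.919, 0.002, -0.395], [0.001, -1.0, -0.001]]
force: [0.3, 5.0, 2.5]
opening: 0.178
```

```bash
python3 st.py
```

```text
t 11.1 clampxy mm [0.4 1.9] z 130.8 toolx deg 113.28 F [0.3 5.  2.5] M [ 0.855 -0.077 -0.429] open 15.5 q6 -132.09299287805115
```

>>> {"fn": "send_rows", "kwargs": {"moves": "10 0 0 0 -0.3;10 0 0 0 0;10 0 0 0 0"}}

```text
time_s: 11.35
position: [0.5177, -0.0578, 0.1308]
tcp_rot: [[-0.399, 0.0, -0.917], [0.917, 0.002, -0.399], [0.002, -1.0, -0.001]]
force: [1.7, 6.0, 3.0]
opening: 0.185
```

```bash
python3 st.py
```

```text
t 11.35 clampxy mm [0.4 1.9] z 130.8 toolx deg 113.5 F [1.7 6.  3. ] M [ 0.937 -0.068 -0.604] open 16.1 q6 -132.3188379789601
```

>>> {"fn": "send_rows", "kwargs": {"moves": "60 0 0 0 0;60 0 0 0 0;60 0 0 0 0;60 0 0 0 0;60 0 0 0 0;60 0 0 0 0;60 0 0 0 0;60 0 0 0 0;60 0 -10 0 0;60 0 -15 0 0;60 0 -20 0 0;60 0 -20 0 0;60 0 -18 0 0;0 0 0 0 7.1;0 0 0 0 7.1;0 0 0 0 7.1;0 0 0 0 7.1;0 0 0 0 7.1;0 0 0 0 7.1;0 0 0 0 7.1"}}

```text
time_s: 13.02
position: [0.5178, -0.0585, 0.2146]
tcp_rot: [[0.445, 0.001, -0.896], [0.896, -0.0, 0.445], [0.0, -1.0, -0.001]]
force: [-0.1, -0.6, -0.3]
opening: 0.245
```

>>> {"fn": "send_rows", "kwargs": {"moves": "0 0 0 0 7.1;0 0 0 0 7.1;0 0 0 0 7.1;0 0 0 0 7.1;0 0 0 0 7.1;0 0 0 0 7.1;0 0 0 0 7.1;0 0 0 0 7.1;0 0 0 0 7.1;0 0 0 0 7.1;0 0 0 0 7.1;0 15 0 -10 0;0 20 0 -12 0;0 20 0 -12 0;0 20 0 -12 0;0 20 0 -12 0;0 20 0 -12 0;0 10 0 0 0;0 0 0 0 0;0 0 0 0 0"}}

```text
time_s: 14.68
position: [0.6215, -0.1568, 0.2139]
tcp_rot: [[0.97, -0.001, 0.245], [-0.245, 0.0, 0.97], [-0.001, -1.0, 0.0]]
force: [0.4, -0.9, 0.4]
opening: 0.002
```

```bash
python3 st.py; python3 loc.py
```

```text
t 14.6833 clampxy mm [125.9 -67.5] z 213.9 toolx deg -14.17 F [ 0.4 -0.9  0.4] M [ 0.016 -0.036  0.02 ] open 0.2 q6 -9.965489252112778
rect 555.268798828125 46.872718811035156 241.22206115722656 189.48019409179688 75.31043243408203 [[433.0, -46.0], [616.0, -94.0], [677.0, 140.0], [494.0, 188.0]]
red 39 [ 0.53219425 -0.05187134  0.1705425 ] 0.175
axis deg 177.4364050032888 [1.24606508e-05 3.10051168e-05]Traceback (most recent call last):
  File "loc.py", line 16, in <module>
    ys,xs=mk(yel); Q=np.array([at_depth(c,(y,x)) for y,x in zip(ys,xs)]); t=Q[:,2]>.1
                                                                            ~^^^^^
IndexError: too many indices for array: array is 1-dimensional, but 2 were indexed
```

>>> {"fn": "send_rows", "kwargs": {"moves": "0 0 18 -4.5 0;0 0 18 0 0;0 0 18 0 0;0 0 18 0 0;0 0 18 0 0;0 0 16 0 0;0 0 0 0 0;0 -5 0 0 0;0 -5 0 0 0;0 -5 0 0 0;0 -4 0 0 0;0 -4 0 0 0;0 -4 0 0 0;0 -4 0 0 0"}}

```text
time_s: 15.9
position: [0.5921, -0.1545, 0.1092]
tcp_rot: [[0.97, 0.005, 0.245], [-0.245, -0.002, 0.97], [0.005, -1.0, -0.001]]
force: [1.4, -0.4, 1.5]
opening: 0.001
```

```bash
python3 st.py
```

```text
t 15.9 clampxy mm [ 97.  -72.7] z 109.2 toolx deg -14.17 F [ 1.4 -0.4  1.5] M [-0.09  -0.377 -0.007] open 0.1 q6 -10.904558117291005
```

>>> {"fn": "send_rows", "kwargs": {"moves": "0 -4 0 0 0;0 -4 0 0 0;0 -4 0 0 0;0 -4 0 0 0;0 -4 0 0 0;0 -4 0 0 0;0 -4 0 0 0;0 -2 0 0 0;0 0 0 0 0;0 0 0 0 0"}}

```text
time_s: 16.73
position: [0.5614, -0.1463, 0.1077]
tcp_rot: [[0.97, -0.0, 0.245], [-0.245, 0.0, 0.97], [-0.0, -1.0, 0.0]]
force: [0.3, 0.6, -1.0]
opening: 0.006
```

```bash
python3 st.py
```

```text
t 16.7333 clampxy mm [ 65.2 -72.6] z 107.7 toolx deg -14.17 F [ 0.3  0.6 -1. ] M [-0.044 -0.089  0.001] open 0.5 q6 -11.46809588535346
```

Now I raise the tool and clear the view to check.

>>> {"fn": "send_rows", "kwargs": {"moves": "0 0 -20 0 0;0 0 -25 0 0;0 0 -30 0 0;0 0 -30 0 0;60 0 0 -40 0;60 0 0 -40 0;60 0 0 -40 0;60 0 0 -40 0;60 0 0 -20 0;60 0 0 0 0"}}

```text
time_s: 17.57
position: [0.5168, -0.3263, 0.2129]
tcp_rot: [[0.968, 0.001, 0.25], [-0.25, -0.003, 0.968], [0.002, -1.0, -0.003]]
force: [1.0, -0.7, 0.2]
opening: 0.378
```

```bash
python3 st.py; python3 loc.py
```

```text
t 17.5667 clampxy mm [  67.6 -258. ] z 212.9 toolx deg -14.46 F [ 1.  -0.7  0.2] M [-0.008 -0.04  -0.031] open 32.9 q6 -28.183970085200574
rect 543.0570068359375 2.921630859375 332.10577392578125 188.52540588378906 75.11531829833984 [[409.0, -133.0], [592.0, -182.0], [677.0, 139.0], [495.0, 188.0]]
red 126 [ 0.51723611 -0.0581661   0.18207058] 1.216
axis deg -158.0109874598113 [2.05530070e-05 2.17895117e-04]
yel 24 24 [ 0.51801878 -0.13270903  0.12246205] 0.12849424752521243 [ 0.5181 -0.1335  0.113 ]
```

View pics/crop.png

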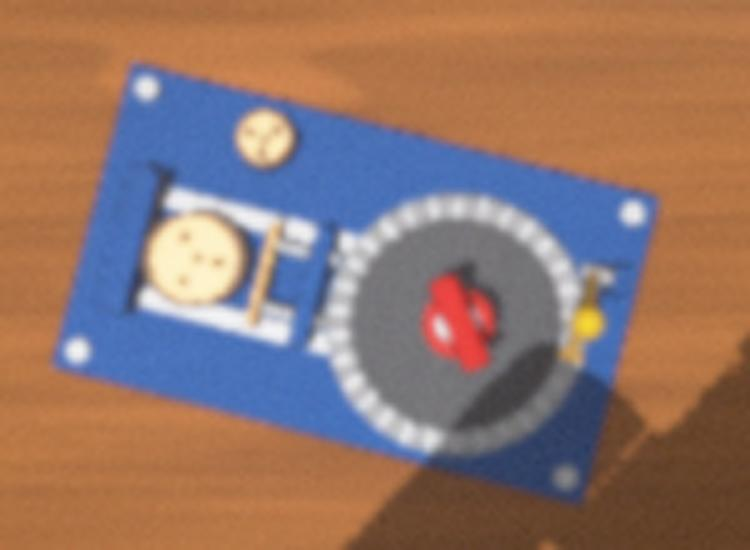

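Dog back on the teeth (ball at (588,322)), bar at 22° (stop), and the pad is clear of the slice. Back to the knob.

>>> {"fn": "send_rows", "kwargs": {"moves": "60 -7.5 0 28.9 0;60 -7.5 0 28.9 0;60 -7.5 0 28.9 0;60 -7.5 0 28.9 0;60 -7.5 0 28.9 0;60 -7.5 0 28.9 0;60 -7.5 0 28.9 0;60 -7.5 0 28.9 0;60 -7.5 0 28.9 0;60 0 0 0 -7.1;60 0 0 0 -7.1;60 0 0 0 -7.1;60 0 0 0 -7.1;60 0 0 0 -7.1;60 0 0 0 -7.1;60 0 0 0 -7.1;60 0 0 0 -7.1;60 0 0 0 -7.1;60 0 0 0 -7.1;60 0 0 0 -7.1"}}

```text
time_s: 19.28
position: [0.5152, -0.0504, 0.2128]
tcp_rot: [[0.432, -0.001, -0.902], [0.902, 0.001, 0.432], [0.001, -1.0, 0.001]]
force: [-0.5, 0.9, -0.0]
opening: 0.684
```

>>> {"fn": "send_rows", "kwargs": {"moves": "60 0 0 0 -7.1;60 0 0 0 -7.1;60 0 0 0 -7.1;60 0 0 0 -7.1;60 0 0 0 -7.1;60 0 0 0 -7.1;60 0 0 0 -6.1;60 0 0 0 0;60 0 0 0 0"}}

```text
time_s: 20.03
position: [0.5154, -0.0509, 0.2128]
tcp_rot: [[-0.384, -0.0, -0.924], [0.924, 0.001, -0.384], [0.001, -1.0, 0.0]]
force: [0.0, -0.3, 0.4]
opening: 0.688
```

```bash
python3 st.py
```

```text
t 20.0333 clampxy mm [-3.6  8.1] z 212.8 toolx deg 112.55 F [ 0.  -0.3  0.4] M [ 0.11  -0.126  0.017] open 59.9 q6 -130.59715163894606
```

>>> {"fn": "send_rows", "kwargs": {"moves": "60 -7 0 0.4 0;60 0 12 0 0;60 0 12 0 0;60 0 12 0 0;60 0 12 0 0;60 0 12 0 0;60 0 12 0 0;60 0 10 0 0;10 0 0 0 0;10 0 0 0 0;10 0 0 0 0;10 0 0 0 0;10 0 0 0 0;10 0 0 0 0;10 0 0 0 0;10 0 0 0 0;10 0 0 0 0;10 0 0 0 0;10 0 0 0 0;10 0 0 0 0"}}

```text
time_s: 21.7
position: [0.5177, -0.0578, 0.1311]
tcp_rot: [[-0.384, -0.0, -0.923], [0.923, 0.001, -0.384], [0.001, -1.0, -0.0]]
force: [-1.2, 5.4, 5.1]
opening: 0.182
```

```bash
python3 st.py
```

```text
t 21.7 clampxy mm [0.5 1.9] z 131.1 toolx deg 112.61 F [-1.2  5.4  5.1] M [ 0.929 -0.025 -0.049] open 15.8 q6 -131.39209291544404
```

>>> {"fn": "send_rows", "kwargs": {"moves": "10 1.5 0 0 0;10 0 0 0 2;10 0 0 0 2;10 0 0 0 2;10 0 0 0 2"}}

```text
time_s: 22.12
position: [0.5178, -0.0579, 0.131]
tcp_rot: [[-0.252, 0.001, -0.968], [0.968, -0.001, -0.252], [-0.001, -1.0, -0.0]]
force: [-0.3, 0.4, 3.0]
opening: 0.178
```

```bash
python3 st.py
```

```text
t 22.1167 clampxy mm [0.5 1.9] z 131.0 toolx deg 104.6 F [-0.3  0.4  3. ] M [0.466 0.065 0.085] open 15.5 q6 -123.20374587777762
```

>>> {"fn": "send_rows", "kwargs": {"moves": "10 0 0 0 2;10 0 0 0 2;10 0 0 0 2"}}

```text
time_s: 22.37
position: [0.5178, -0.0581, 0.1311]
tcp_rot: [[-0.15, 0.001, -0.989], [0.989, -0.001, -0.15], [-0.001, -1.0, -0.001]]
force: [-1.4, 0.2, 4.0]
opening: 0.179
```

```bash
python3 st.py
```

```text
t 22.3667 clampxy mm [0.6 1.7] z 131.1 toolx deg 98.6 F [-1.4  0.2  4. ] M [ 0.452 -0.008  0.187] open 15.6 q6 -117.20657185333948
```

>>> {"fn": "send_rows", "kwargs": {"moves": "10 0 0 0 2;10 0 0 0 2;10 0 0 0 2"}}

```text
time_s: 22.62
position: [0.5178, -0.0582, 0.1311]
tcp_rot: [[-0.045, 0.001, -0.999], [0.999, -0.002, -0.045], [-0.002, -1.0, -0.001]]
force: [0.2, -0.4, 3.3]
opening: 0.178
```

```bash
python3 st.py
```

```text
t 22.6167 clampxy mm [0.6 1.6] z 131.1 toolx deg 92.6 F [ 0.2 -0.4  3.3] M [ 0.417 -0.003  0.128] open 15.5 q6 -111.20365827008894
```

>>> {"fn": "send_rows", "kwargs": {"moves": "10 0 0 0 2;10 0 0 0 2;10 0 0 0 2"}}

```text
time_s: 22.87
position: [0.5178, -0.0583, 0.1311]
tcp_rot: [[0.059, 0.001, -0.998], [0.998, -0.002, 0.059], [-0.002, -1.0, -0.001]]
force: [-0.6, -0.8, 3.6]
opening: 0.177
```

```bash
python3 st.py
```

```text
t 22.8667 clampxy mm [0.7 1.5] z 131.1 toolx deg 86.6 F [-0.6 -0.8  3.6] M [0.423 0.036 0.173] open 15.4 q6 -105.20485513560313
```

>>> {"fn": "send_rows", "kwargs": {"moves": "10 0 0 0 0;10 0 0 0 0"}}

```text
time_s: 23.03
position: [0.5178, -0.0583, 0.131]
tcp_rot: [[0.058, 0.001, -0.998], [0.998, -0.001, 0.058], [-0.001, -1.0, -0.001]]
force: [-0.9, -2.5, 3.6]
opening: 0.181
```

```bash
python3 st.py
```

```text
t 23.0333 clampxy mm [0.7 1.6] z 131.0 toolx deg 86.69 F [-0.9 -2.5  3.6] M [ 0.163  0.098 -0.069] open 15.7 q6 -105.308232401395
```

>>> {"fn": "send_rows", "kwargs": {"moves": "10 0 0 0 2;10 0 0 0 2;10 0 0 0 2"}}

```text
time_s: 23.28
position: [0.5178, -0.0584, 0.131]
tcp_rot: [[0.162, 0.001, -0.987], [0.987, -0.002, 0.162], [-0.002, -1.0, -0.001]]
force: [-0.5, -2.3, 3.7]
opening: 0.182
```

```bash
python3 st.py
```

```text
t 23.2833 clampxy mm [0.7 1.4] z 131.0 toolx deg 80.66 F [-0.5 -2.3  3.7] M [0.041 0.051 0.125] open 15.8 q6 -99.25437660515662
```

>>> {"fn": "send_rows", "kwargs": {"moves": "10 0 0 0 2;10 0 0 0 2;10 0 0 0 2"}}

```text
time_s: 23.53
position: [0.5178, -0.0585, 0.131]
tcp_rot: [[0.264, 0.001, -0.964], [0.964, -0.002, 0.264], [-0.002, -1.0, -0.001]]
force: [-1.4, -1.2, 4.1]
opening: 0.177
```

```bash
python3 st.py
```

```text
t 23.5333 clampxy mm [0.7 1.3] z 131.0 toolx deg 74.67 F [-1.4 -1.2  4.1] M [-0.058  0.096  0.23 ] open 15.4 q6 -93.26387647118611
```

>>> {"fn": "send_rows", "kwargs": {"moves": "10 0 0 0 2;10 0 0 0 2"}}

```text
time_s: 23.7
position: [0.5178, -0.0585, 0.131]
tcp_rot: [[0.331, 0.001, -0.944], [0.944, -0.002, 0.331], [-0.002, -1.0, -0.001]]
force: [-1.5, -2.4, 4.1]
opening: 0.18
```

```bash
python3 st.py
```

```text
t 23.7 clampxy mm [0.7 1.3] z 131.0 toolx deg 70.69 F [-1.5 -2.4  4.1] M [-0.071  0.067  0.307] open 15.7 q6 -89.27492925171634
```

>>> {"fn": "send_rows", "kwargs": {"moves": "10 0 0 0 2;10 0 0 0 2"}}

```text
time_s: 23.87
position: [0.5178, -0.0586, 0.131]
tcp_rot: [[0.396, 0.001, -0.918], [0.918, -0.002, 0.396], [-0.002, -1.0, -0.002]]
force: [-2.0, -4.0, 4.2]
opening: 0.183
```

```bash
python3 st.py
```

```text
t 23.8667 clampxy mm [0.7 1.2] z 131.0 toolx deg 66.69 F [-2.  -4.   4.2] M [-0.056  0.042  0.315] open 16.0 q6 -85.27069759452476
```

>>> {"fn": "send_rows", "kwargs": {"moves": "10 0 0 0 2;10 0 0 0 2"}}

```text
time_s: 24.03
position: [0.5177, -0.0587, 0.1311]
tcp_rot: [[0.458, 0.001, -0.889], [0.889, -0.003, 0.458], [-0.002, -1.0, -0.002]]
force: [-2.3, -2.9, 4.3]
opening: 0.181
```

```bash
python3 st.py
```

```text
t 24.0333 clampxy mm [0.7 1.1] z 131.1 toolx deg 62.71 F [-2.3 -2.9  4.3] M [-0.164  0.104  0.396] open 15.7 q6 -81.28169167049685
```

>>> {"fn": "send_rows", "kwargs": {"moves": "10 0 0 0 0;10 0 0 0 0"}}

```text
time_s: 24.2
position: [0.5177, -0.0587, 0.131]
tcp_rot: [[0.458, 0.001, -0.889], [0.889, -0.002, 0.458], [-0.002, -1.0, -0.002]]
force: [-2.5, -5.0, 4.6]
opening: 0.184
```

```bash
python3 st.py
```

```text
t 24.2 clampxy mm [0.7 1.1] z 131.0 toolx deg 62.76 F [-2.5 -5.   4.6] M [-0.48   0.173  0.132] open 16.0 q6 -81.35755393529588
```

Contact is felt between clicks 2 and 3, and the moment rises as expected to click 4 (now about 2° past it). I'll add a small margin, release so it settles on the dog, then check.

>>> {"fn": "send_rows", "kwargs": {"moves": "10 0 0 0 1;60 0 0 0 0;60 0 0 0 0;60 0 0 0 0;60 0 0 0 0;60 0 0 0 0;60 0 0 0 0;60 0 0 0 0;60 0 0 0 0;60 0 -12 0 0;60 0 -20 0 0;60 0 -25 0 0;60 0 -25 0 0;60 -40 0 0 0;60 -40 0 0 0;60 -40 0 0 0;60 -40 0 0 0;60 -40 0 0 0;60 -40 0 0 0;60 -20 0 0 0"}}

```text
time_s: 25.87
position: [0.3923, -0.29, 0.213]
tcp_rot: [[0.477, 0.0, -0.879], [0.879, -0.002, 0.477], [-0.002, -1.0, -0.001]]
force: [-0.2, 0.6, -0.4]
opening: 0.687
```

```bash
python3 st.py; python3 loc.py
```

```text
t 25.8667 clampxy mm [ -62.  -254.4] z 213.0 toolx deg 61.48 F [-0.2  0.6 -0.4] M [ 0.04  -0.162  0.022] open 59.8 q6 -111.00819867675547
rect 543.180419921875 3.185455322265625 333.6219177246094 189.2188262939453 75.11482238769531 [[409.0, -134.0], [592.0, -182.0], [677.0, 140.0], [495.0, 189.0]]
red 117 [ 0.51702556 -0.05887773  0.18223607] 1.216
axis deg 153.0047150330892 [1.88827073e-05 2.25451096e-04]
yel 25 25 [ 0.51549279 -0.13274237  0.12062795] 0.1265960213167887 [ 0.5155 -0.1334  0.113 ]
```

View pics/crop.png

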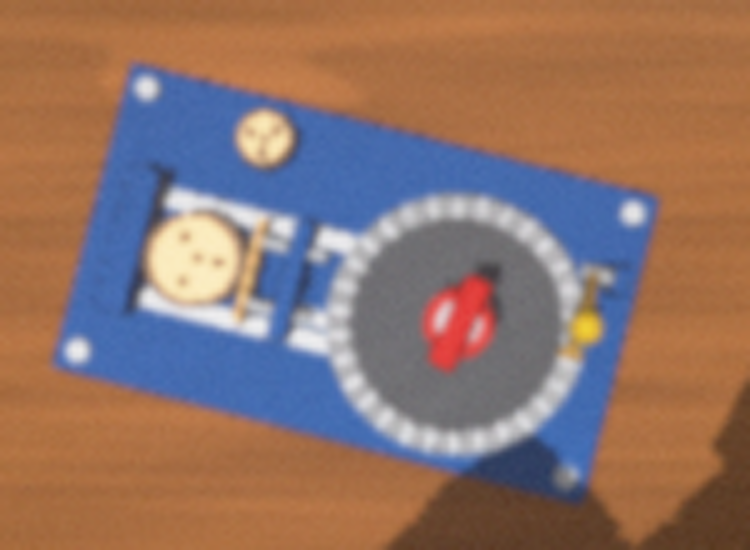

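The bar sits at -27°, which is 49° from the stop, so click 4. The dog is on the teeth with the ball at (587,327), the pad is on the slice and the slice is on the fence. The arm is clear.

```bash
python3 -c "
from rig import *
print(hand_in(), read_state()['time_s'])"
```

```text
the job is handed in; nothing more can be done
the job is handed in; nothing more can be done
```

The clamp job is done and handed in, with about 26 s of the 64 s used. The slice is now held at click 4, which I estimate presses it with about 10 N. That figure is inferred, not measured directly.

- **Loosening:** I flipped the dog off the teeth and the knob unwound by itself to about 0.65 rad. I then wound it back to the stop, where the twist at the hand rose to about 0.6 Nm. The picture showed the pad clear of the slice.
- **Tightening:** I flipped the dog back and tightened click by click. Free clicks felt like about 0.14 Nm. The stiffness began between clicks 2 and 3, so click 4 is the second click after contact. I turned 2–3° past it and let go, so the knob settled back onto the dog by itself.
- **Last checks:** The bar sits 49° from the stop (click 4 is 48°), the dog is on the teeth, and the pad is on the slice with the slice against the fence. Nothing on the plate was disturbed; I took no final picture of the rest of the bench. I saw no wrist force above about 10 N in the readings.
- **Where the checks disagreed:** The unwinding angle puts the force at about 9.7 N. The twist felt while turning was noisy and points nearer 13 N. It was 0.20–0.26 Nm above the free clicks around click 4, the top value just past it, against an expected 0.11–0.21 Nm. Both force estimates fall within the 6–14 N band.

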